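# Set the hinge tension of a polishing hood's shield so that it stays up

### The job

The clear shield of the polishing hood no longer stays up when it is lifted and let go. Swing the clamping lever on its hinge clockwise until you feel it bite and stiffen, then only a little at a time, lifting the shield by its ball knob until the plate is level and letting go to try it, until it stays there by itself. Tighten no more than it needs, for too much ruins the hinge, and leave the shield standing level with nothing else on the bench disturbed.

Things in the scene. Friction and masses are not known exactly. Their poses are not given: they have to be found in the camera images.
- hood: grey sheet-steel bench polishing hood, fixed, 240 deep, 280 wide, roof at 225 mm, its motor sticking out 85 mm at the -y side. Origin: centre of its underside. Its -x axis points out of the open front, over which the shield hangs; +y runs along the front towards the end with the clamping lever; z up
- shield (a joint): angle (rad) of the clear shield (plate 250 x 142 mm, 0.14 to 0.20 kg in all), hung by its upper edge on a level friction hinge along the roof's front edge. 0 = shut, sloping out and down at 50 degrees below level; grows as it is lifted; 0.873 = plate level; upper stop 1.35. The hinge's own 0.08 N m of friction is too little to carry it: with the lever slack it falls when let go
- ball (a point): centre of the black ball knob, 24 mm across, by which the shield is lifted; moves with the shield. It stands on a 22 mm stem at the middle of the shield's free edge, in the plate's plane, 202 mm from the hinge axis; 88 mm above the bench when shut, 243 mm when level. Pinched along the hood's y, from above or tilted, it turns between the fingers as the shield swings
- hinge (a point): middle of the shield's hinge axis, fixed to the hood, 243 mm above the bench; the axis runs along the hood's y
- pivot (a point): point on the upright axis of the clamping lever, fixed to the hood, 285 mm above the bench, over the bronze-coloured hinge block (36 x 32 mm, top at 263 mm) at the end of the hinge, 105 mm from its middle. The lever's black hub is 22 mm across, 273 to 292 mm above the bench
- lever_end (a point): point in the black clamping lever's arm, 60 mm from the lever's axis; the arm is a level round bar 11 to 14 mm thick, 68 mm long from the axis, its middle 285 mm high. It is found pointing out of the hood's front (-x), up to 0.3 rad on towards +y. It is swung clockwise from above to tighten (front, then +y end, then back; easily pushed round with shut fingers) and stays where left
- shoe: sprung plunger in the hinge block, hidden, pressed by the lever on the hinge's cam to help carry the shield. Pushed 50 mm from its axis the lever resists with 4 to 6 N until it bites, 0.1 to 1.9 rad on, then stiffens: 7.5 to 9 N when the shield stays level (1.0 to 1.5 rad past the bite, by its weight); some 10 N (1.8 rad), over 75 N on the cam with the shield shut, is too much
- bur_jar: amber plastic tube of steel burs, 44 mm across, 80 mm high over the burs, standing. Leave it alone. Origin: centre of its underside
- bur_block: wooden block 90 x 50 x 28 mm with burs standing in it, 60 mm high over all. Leave it alone. Origin: centre of its underside
- hammer: small hammer lying flat, 220 mm long, steel head, wooden handle. Leave it alone. Origin: centre of its underside
- pliers: pliers lying flat, 140 mm long, 11 mm thick. Leave it alone. Origin: centre of its underside
- dish: white dish 72 mm across, 16 mm high, with a ring in it. Leave it alone. Origin: centre of its underside
- tin: flat aluminium tin 54 mm across, 21 mm high, standing on the roof of the hood. Leave it alone. Origin: centre of its underside
- compound_bar: dark red-brown bar of polishing compound 110 x 42 x 30 mm, lying on the bench before the hood's opening, at the end where the clamping lever is. Leave it alone. Origin: centre of its underside
- felt_wheel: pale felt wheel 50 mm across, 12 mm thick, lying flat before the hood's opening, at the other end. Leave it alone. Origin: centre of its underside

How it is judged:
On the way, in this order (a step that is already met when the one before it is completed fails the run):
1. the shield is lifted to about level by hand (value of joint shield above 0.72 rad and contact force between the fingers and shield above 0.3 N), for 0.1 s.
2. let go, the shield stays about level by itself for 2 s (value of joint shield between 0.7 and 1.05 rad and velocity of joint shield between -0.03 and 0.03 rad/s and contact force between each of the fingers, the arm and shield below 0.05 N), for 2 s.
At the end, for the whole second after the job is handed in: The shield stands within 10 degrees of level (joint 0.70 to 1.05 rad), at rest (under 0.03 rad/s), touched by no part of the robot; the hinge was never pressed with more than 75 N, and the bystanders lie within 30 mm of where they were (all of step 2).
It fails at once if the hinge is overtightened: more than 75 N on the hinge cam (contact force between shoe and shield above 75 N).
It fails at once if a bystander is moved by more than 30 mm (distance of any of bur_jar, bur_block, hammer, pliers, dish, tin, compound_bar, felt_wheel from where it was at the start of the episode above 0.03 m).
It also fails if it takes over 72 s, if anything falls off the work surface, if the arm or the gripper's body presses on something with over 40 N, if the wrist force passes 120 N, or if a joint passes its speed limit or range.

### The arm

A 7-joint arm with a two-finger parallel gripper is mounted at the origin on the work surface. World frame = base frame: x ahead of the robot, y to its left, z up, the work surface at z = 0. Lengths are in m, angles in rad, forces in N, time in s.
With the tool pointing down it reaches from about 0.375 to 0.925 m from the base axis. Payload 3.1 kg.
Tool frame: the origin (TCP) lies at the very end of the fingers, on their centre line; the grasp point (between the pads) lies 19 mm behind it; z points along the fingers, y is the direction in which the jaws open and shut (so a half turn about z gives the same grasp; the last joint's range is limited). The gripper opens to 85 mm and grips with 20 to 120 N. Pads are 22 mm wide; open, the fingers measure 114 mm over their backs; the gripper's body (76 mm by 85 mm) begins 54 mm behind the grasp point. The pads swing forward as they close: fully open they stand 13 mm farther back than shut.
Start: joints at [-1.276, 0.383, 0.044, 1.598, -0.018, 1.161, -0.05], TCP at [0.249, 0.601, 0.231] pointing down, gripper open.
Joint ranges: [-2.61, 2.61], [-0.41, 2.15], [-1.48, 1.57], [0, 2.5], [-1.57, 4.71], [0.05, 1.97], [-2.85, 2.85]. Speed limits (rad/s): [2.79, 2.79, 3.14, 3.14, 3.14, 3.14, 3.14].

### API

Orientations are given as [roll, pitch, yaw] about the fixed x, y, z axes, in that order (R = Rz(yaw) Ry(pitch) Rx(roll)).
In Python, from plant import ctrl gives the robot as it stands. The module is installed in compiled form; this text tells all that it offers.
- The arm moves only by the tool move_arm, never from a script. Its argument "series" is one flat list of numbers, 6 for each row, row after row: the shift along the tool's x, y, z in cm, then the turn, a rotation vector about the tool's x, y, z in degrees. In form: [dx, dy, dz, rx, ry, rz, dx, dy, dz, rx, ry, rz, ...]. A call has 1 to 10 rows; each row shifts and turns the commanded pose from where the row before left it, along the tool's axes as they then stand; what a row does not reach is not made up. A row lasts 1/10 s, in which the tool goes at most 50 mm and 8.59 degrees, less where a joint would pass 70% of its speed; a pose out of reach is approached as far as the arm can. A call with a gripper value outside its range is refused whole. "claw" is the gripper command: -1 is fully open, 1 is shut, values between are in proportion, set as the call begins (left out, the last holds). The fingers move at their own pace and stop on an object; the grip force is fixed at half the most. Time passes only in rows, so rows that do not move let the fingers close. It gives the time, the measured TCP pose, the force and the opening at its end, in the units of the state.
- ctrl.get_obs(): the state, without advancing time (a new reading comes with each control period).
- ctrl.capture(name): name is "side" or "top"; returns the picture (420x560x3 uint8, red, green, blue); there is no depth.
- ctrl.camera_params(name): a dict with "intrinsics" (3x3 intrinsics, pixels), "R" (3x3) and "t" (3): a world point X has camera coordinates R X + t. Camera axes: x right, y down, z forward; pixel columns grow to the right and rows downward; lengths in m; the calibration is good to about 2 mm. A picture is of the moment at which its call begins. camera_params takes no time and is no camera call.
- ctrl.close_job(): hands the job in, once; it reports no verdict.
The state is a dict: "t": time; "q": joint angles; "joint_vel": joint speeds; "joint_efforts": joint torques, N m; "eef_pos": TCP position; "tcp_rot": TCP orientation; "ft_force": force on the tool from outside, world axes, zero at the start; "moment": the same for the moment, N m; "width": finger opening in m.
Only numpy, scipy, OpenCV 4.12 (cv2) and the standard library are available. Lean on these libraries where they do the work, as an engineer would, in place of code of your own. Each camera call takes 0.05 s, during which the arm holds its last target.

## Working session

There is one attempt and no reset: what is moved stays moved. The work goes in short steps, Python scripts to look and compute and a tool call to move; the robot and the scene stay as the last step left them, time stands still between calls to the robot, and variables do not carry over. Pictures are saved under pics/ and viewed, and the job is handed in when it is done.

Besides the shell and the picture viewer there is one more tool, called after "Request:" as name(argument=value, ...) on one line, values as JSON. move_arm: Moves the arm, as the interface text tells. Its arguments: {"type":"object","properties":{"series":{"type":"array"},"claw":{"type":"number"}},"required":["series"]}

```bash
mkdir -p pics; python3 - <<'E'
from plant import ctrl
import cv2
o=ctrl.get_obs();print(o)
for n in("side","top"):
    im=ctrl.capture(n);cv2.imwrite(f"pics/{n}0.png",im[:,:,::-1]);p=ctrl.camera_params(n)
    print(n,p, -p["R"].T@p["t"])
E
```

```text
{'t': 0.0, 'q': array([-1.27579073,  0.38387309,  0.04381969,  1.59959169, -0.01791411,
        1.16120024, -0.04991885]), 'joint_vel': array([-0.00056388, -0.00090839,  0.00144747, -0.00097754, -0.00131047,
       -0.00123483,  0.00013997]), 'joint_efforts': array([ 2.45250558e-04, -4.33467329e+01,  1.02481786e+00, -2.49505967e+01,
        1.06120639e-02,  1.13104013e-02, -9.95339917e-06]), 'eef_pos': array([0.24843693, 0.59961579, 0.22985413]), 'tcp_rot': array([-3.13891556e+00,  1.27368043e-04,  2.74885544e+00]), 'ft_force': array([ 0.81623135, -0.37080366,  0.19769197]), 'moment': array([-0.04726018,  0.05329233, -0.01629466]), 'width': 0.08533522385364838}
side {'intrinsics': array([[527.06215556,   0.        , 297.0903013 ],
       [  0.        , 527.06215556, 219.7904237 ],
       [  0.        ,   0.        ,   1.        ]]), 'R': array([[ 0.96724452, -0.25377076, -0.00619991],
       [-0.18757125, -0.69804261, -0.69105249],
       [ 0.17104112,  0.66957965, -0.72277799]]), 't': array([-0.58892114,  0.18791379,  1.39768865])} [ 0.36581575 -0.95414301  1.13642563]
top {'intrinsics': array([[523.63886327,   0.        , 284.05552521],
       [  0.        , 523.63886327, 213.36504115],
       [  0.        ,   0.        ,   1.        ]]), 'R': array([[-1.53071459e-03, -9.99998508e-01, -8.00750709e-04],
       [-9.89882525e-01,  1.62884056e-03, -1.41879997e-01],
       [ 1.41881089e-01,  5.75471353e-04, -9.89883541e-01]]), 't': array([-0.05496729,  0.60436224,  1.34250551])} [ 0.40768733 -0.05672419  1.41462701]
```

View pics/side0.png

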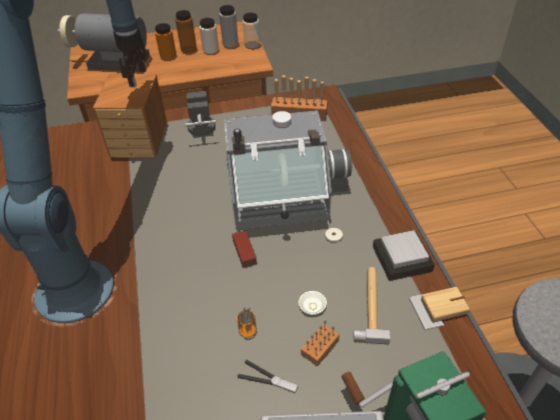

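View pics/top0.png

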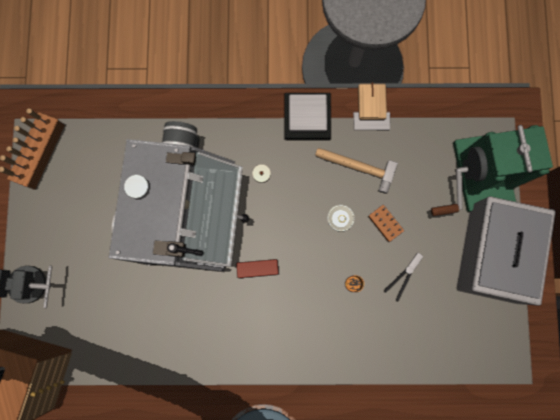

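The views show the hood's front facing world -y (right in the top view), with the lever hub near top px (175,248), the ball near (247,219) and the compound bar at (258,268). I'll zoom in next.

```bash
python3 - <<'E'
import cv2
a=cv2.imread("pics/top0.png")[110:300,100:300];cv2.imwrite("pics/topz.png",cv2.resize(a,None,fx=3.15,fy=3.15,interpolation=3))
a=cv2.imread("pics/side0.png")[80:280,200:380];cv2.imwrite("pics/sidez.png",cv2.resize(a,None,fx=3,fy=3,interpolation=3))
E
```

```text
(no output)
```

View pics/topz.png

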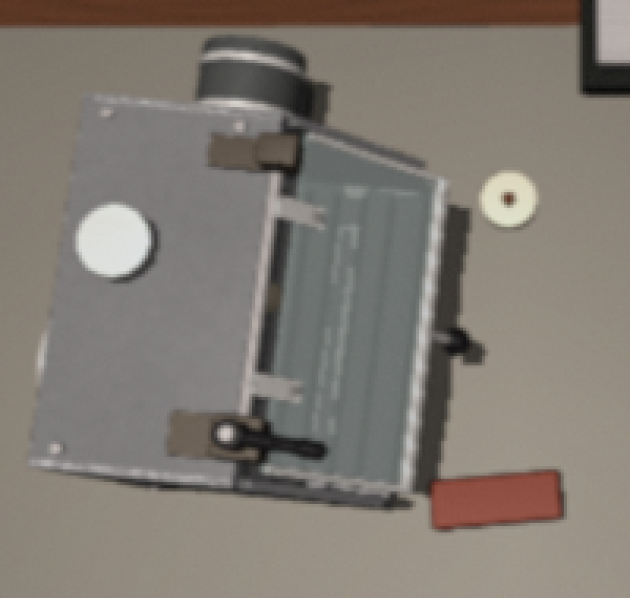

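View pics/sidez.png

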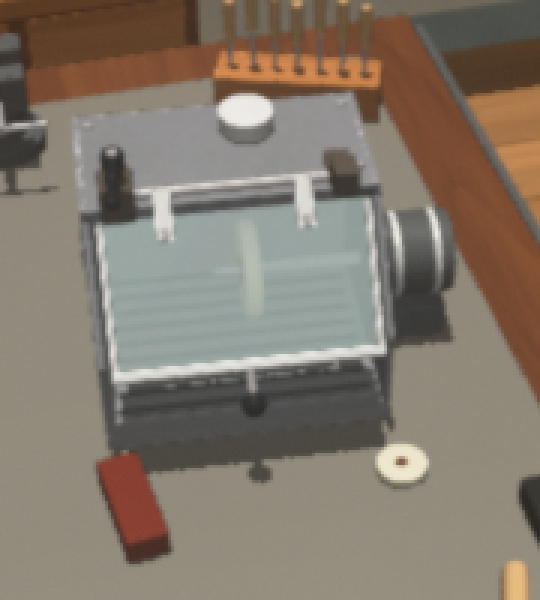

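```bash
cat > h.py <<'E'
import numpy as np
from plant import ctrl
P={n:ctrl.camera_params(n) for n in("side","top")}
def ray(n,u,v):
    p=P[n];d=p["R"].T@np.linalg.solve(p["intrinsics"],[u,v,1.]);return -p["R"].T@p["t"],d
def plane(n,u,v,z):
    c,d=ray(n,u,v);return c+d*(z-c[2])/d[2]
def tri(a,b):
    A=[];B=[]
    for n,u,v in((("side",)+tuple(a)),(("top",)+tuple(b))):
        c,d=ray(n,u,v);d/=np.linalg.norm(d);M=np.eye(3)-np.outer(d,d);A.append(M);B.append(M@c)
    x=np.linalg.lstsq(np.vstack(A),np.hstack(B),rcond=None)[0];return x
def proj(n,X):
    p=P[n];c=p["R"]@np.array(X)+p["t"];q=p["intrinsics"]@c;return q[:2]/q[2]
E
python3 - <<'E'
from h import *
np.set_printoptions(precision=4,suppress=True)
tz=lambda x,y:(100+x/3.15,110+y/3.15)
sz=lambda x,y:(200+x/3,80+y/3)
print("ball",tri(sz(254,404),tz(458,341)), plane("top",*tz(458,341),.088),plane("side",*sz(254,404),.088))
print("hub",plane("top",*tz(226,433),.292),"end",plane("top",*tz(318,450),.285))
print("hub side",plane("side",*sz(112,150),.292), tri(sz(112,150),tz(226,433)))
for c in((88,97),(32,463),(232,487),(290,115)):print("roof",plane("top",*tz(*c),.225))
for c in((434,512),(432,530),(562,517),(556,470)):print("bar",plane("top",*tz(*c),.03))
print("tin",plane("top",*tz(114,240),.246))
E
```

```text
ball [0.585  0.0427 0.0906] [0.5854 0.0429 0.088 ] [0.5856 0.0451 0.088 ]
hub [0.4951 0.1851 0.292 ] end [0.4839 0.1233 0.285 ]
hub side [0.4962 0.1878 0.292 ] [0.4954 0.1845 0.2944]
roof [0.7505 0.3094 0.225 ]
roof [0.4789 0.3386 0.225 ]
roof [0.4614 0.1941 0.225 ]
roof [0.7365 0.1588 0.225 ]
bar [0.4492 0.066  0.03  ]
bar [0.4343 0.0675 0.03  ]
bar [ 0.4449 -0.0408  0.03  ]
bar [ 0.484  -0.0358  0.03  ]
tin [0.6381 0.2798 0.246 ]
```

```bash
cat >> h.py <<'E'
from scipy.spatial.transform import Rotation as Ro
np.set_printoptions(precision=4,suppress=True)
XH=np.array([.1138,.9935,0]);YH=np.array([-.9935,.1138,0]);PV=np.array([.4953,.185,.285])
def LT(phi):
    return -np.cos(phi)*XH+np.sin(phi)*YH, np.sin(phi)*XH+np.cos(phi)*YH
def plan(pos,R,tpos,tR,n):
    "n equal rows from pose to pose (constant tool shift after accounting for turn)"
    w=(R.inv()*tR).as_rotvec()/n
    M=sum(((Ro.from_rotvec(w*k)).as_matrix() for k in range(n)),np.zeros((3,3)))
    d=np.linalg.solve(M,R.inv().apply(np.array(tpos)-pos))
    row=np.r_[d*100,np.degrees(w)].round(2);print(n,"x",row.tolist());return row
def down(yaw,tilt=0): # tilt: tool leans away from the hood (turn about tool y)
    return Ro.from_euler("xyz",[np.pi,0,yaw])*Ro.from_rotvec([0,tilt,0])
def cur():
    o=ctrl.get_obs();return o["eef_pos"],Ro.from_euler("xyz",o["tcp_rot"]),o
E
python3 - <<'E'
from h import *
p,R,o=cur()
L,T=LT(.065)
tgt=PV+.05*L-.032*T; tR=down(3.027-.065)
mid=tgt.copy();mid[2]=.335
up=p.copy();up[2]=.335
print(up,mid)
plan(p,R,up,R,3); plan(up,R,mid,tR,14);tgt[2]=.275;plan(mid,tR,tgt,tR,2)
E
```

```text
[0.2485 0.5997 0.335 ] [0.5179 0.1301 0.335 ]
3 x [-0.0, -0.01, -3.5, 0.0, 0.0, 0.0]
14 x [-2.82, -2.66, 0.0, -0.01, -0.0, -0.87]
2 x [0.0, -0.0, 3.0, 0.0, 0.0, 0.0]
```

Request:
move_arm(series=[0, 0, -3.5, 0, 0, 0, 0, 0, -3.5, 0, 0, 0, -2.8, -2.7, -3.5, 0, 0, -0.9, -2.8, -2.7, 0, 0, 0, -0.9, -2.8, -2.7, 0, 0, 0, -0.9, -2.8, -2.7, 0, 0, 0, -0.9, -2.8, -2.7, 0, 0, 0, -0.9, -2.8, -2.7, 0, 0, 0, -0.9, -2.8, -2.7, 0, 0, 0, -0.9, -2.8, -2.7, 0, 0, 0, -0.9], claw=1)

```text
t: 1.1
eef_pos: [0.388, 0.3224, 0.3342]
tcp_rot: [-3.141, -0.001, 2.875]
ft_force: [0.6, 0.6, 0.9]
width: 0.0003
```

```bash
python3 - <<'E'
from h import *
p,R,o=cur();print(o)
L,T=LT(.065)
tgt=PV+.05*L-.032*T; tR=down(3.027-.065)
mid=tgt.copy();mid[2]=.335
plan(p,R,mid,tR,6);tgt[2]=.275;plan(mid,tR,tgt,tR,2)
E
```

```text
{'t': 1.1, 'q': array([-0.986 ,  0.0211,  0.2151,  1.8179, -0.0048,  1.3039,  0.5348]), 'joint_vel': array([ 0.3876, -0.1756,  0.3339,  0.1771,  0.0282, -0.0098,  0.8606]), 'joint_efforts': array([ -1.8208, -26.2652,  -0.6811, -26.1031,  -0.0603,   0.144 ,
        -0.583 ]), 'eef_pos': array([0.388 , 0.3224, 0.3342]), 'tcp_rot': array([-3.1409, -0.0005,  2.8753]), 'ft_force': array([0.6241, 0.6404, 0.9418]), 'moment': array([ 0.0179, -0.0542, -0.0074]), 'width': 0.00033746107048817985}
6 x [-2.84, -2.63, -0.01, -0.01, -0.01, -0.83]
2 x [0.0, -0.0, 3.0, 0.0, 0.0, 0.0]
```

Request:
move_arm(series=[-2.8, -2.6, 0, 0, 0, -0.8, -2.8, -2.6, 0, 0, 0, -0.8, -2.8, -2.6, 0, 0, 0, -0.8, -2.8, -2.6, 0, 0, 0, -0.8, -2.8, -2.6, 0, 0, 0, -0.8, 0, 0, 0, 0, 0, 0, 0, 0, 0, 0, 0, 0])

```text
t: 1.8
eef_pos: [0.4931, 0.1636, 0.3342]
tcp_rot: [-3.141, -0.001, 2.941]
ft_force: [0.6, 0.5, 0.3]
width: -0.0002
```

```bash
python3 - <<'E'
from h import *
import cv2
p,R,o=cur();print(o["q"],o["ft_force"],o["t"])
L,T=LT(.065)
tgt=PV+.05*L-.032*T; tR=down(3.027-.065)
tgt[2]=.275;plan(p,R,tgt,tR,2)
im=ctrl.capture("top")[110:300,100:300,::-1];cv2.imwrite("pics/t1.png",cv2.resize(im,None,fx=3,fy=3,interpolation=3))
E
```

```text
[-0.7869  0.0485  0.4041  1.7936 -0.0201  1.3045  0.9923] [0.6152 0.5096 0.349 ] 1.8
2 x [-1.55, -1.4, 2.96, -0.01, -0.03, -0.6]
```

View pics/t1.png

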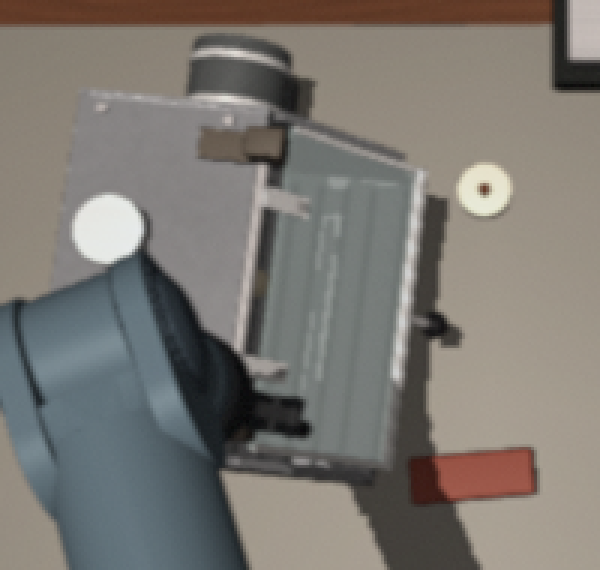

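The arm covers the hub in this view, and nothing has been disturbed. I'll move sideways first, then go down beside the lever.

Request:
move_arm(series=[-3.1, -2.8, 0, 0, 0, -1.2, 0, 0, 0, 0, 0, 0, 0, 0, 3, 0, 0, 0, 0, 0, 3, 0, 0, 0, 0, 0, 0, 0, 0, 0, 0, 0, 0, 0, 0, 0])

```text
t: 2.45
eef_pos: [0.517, 0.1326, 0.2745]
tcp_rot: [-3.141, -0.001, 2.968]
ft_force: [0.3, -0.1, 0.8]
width: -0.0001
```

```bash
python3 - <<'E'
from h import *
import cv2
p,R,o=cur();print(o["q"],o["ft_force"],o["t"],p,o["tcp_rot"])
L,T=LT(.065)
print("r",(p-PV)@L,"t",(p-PV)@T)
im=ctrl.capture("top")[160:300,120:260,::-1];im2=ctrl.capture("side")[80:220,200:340,::-1]
cv2.imwrite("pics/t2.png",cv2.resize(np.hstack([im,im2]),None,fx=2.85,fy=2.85,interpolation=3))
E
```

```text
[-0.7335  0.1255  0.4417  1.8444 -0.0578  1.1859  1.1239] [ 0.3099 -0.0618  0.7779] 2.45 [0.517  0.1326 0.2745] [-3.1409 -0.0014  2.9676]
r 0.047675888032108656 t -0.03070259107935777
```

View pics/t2.png

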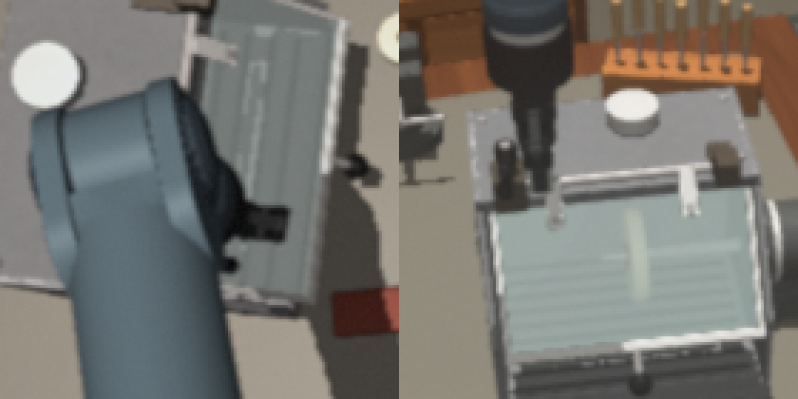

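Request:
move_arm(series=[0.4, 0, 0, 0, 0, 0, 0.4, 0, 0, 0, 0, 0, 0.3, 0, 0, 0, 0, 0, 0.24, -0.09, 0, 0, 0, 2.87, 0.24, -0.09, 0, 0, 0, 2.87])

```text
t: 3.05
eef_pos: [0.5019, 0.1325, 0.2751]
tcp_rot: [3.141, 0.001, 2.863]
ft_force: [3.0, -0.0, -0.5]
width: 0.0001
```

```bash
cat > st.py <<'E'
from h import *
p,R,o=cur();yaw=o["tcp_rot"][2];phi=(3.027-yaw+1)%(2*np.pi)-1;L,T=LT(phi)
print("t",o["t"],"phi_tool",phi,"r",(p-PV)@L,"tt",(p-PV)@T,"z",p[2],"F_T",o["ft_force"]@T,"F_L",o["ft_force"]@L,"Fz",o["ft_force"][2])
E
python3 st.py
```

```text
t 3.05 phi_tool 0.1638257349587695 r 0.04865458235128244 tt -0.02078227585875178 z 0.27512429272085553 F_T -2.9340022838249293 F_L -0.8000526551858117 Fz -0.4898770264340481
```

Request:
move_arm(series=[0.24, -0.09, 0, 0, 0, 2.87, 0.24, -0.09, 0, 0, 0, 2.87, 0.24, -0.09, 0, 0, 0, 2.87, 0.24, -0.09, 0, 0, 0, 2.87])

```text
t: 3.45
eef_pos: [0.4944, 0.1314, 0.2755]
tcp_rot: [3.138, 0.007, 2.662]
ft_force: [4.2, -1.5, -2.9]
width: 0.0
```

```bash
python3 st.py
```

```text
t 3.45 phi_tool 0.36546127021034724 r 0.04798443805466634 tt -0.023983555979130457 z 0.27553752181727675 F_T -4.4168419686432685 F_L -0.652518245857009 Fz -2.9168393491065068
```

Request:
move_arm(series=[0.26, -0.09, 0, 0, 0, 2.87, 0.26, -0.09, 0, 0, 0, 2.87, 0.26, -0.09, 0, 0, 0, 2.87, 0.26, -0.09, 0, 0, 0, 2.87, 0.26, -0.09, 0, 0, 0, 2.87])

```text
t: 3.95
eef_pos: [0.4809, 0.1333, 0.2754]
tcp_rot: [3.139, 0.006, 2.41]
ft_force: [5.0, -3.5, -1.7]
width: 0.0004
```

```bash
python3 st.py
```

```text
t 3.95 phi_tool 0.6168546014781513 r 0.04811423903182108 tt -0.023785323272878103 z 0.2754245477920207 F_T -6.055045826760483 F_L -0.7630398618466238 Fz -1.6643348257552892
```

Request:
move_arm(series=[0.25, -0.09, 0, 0, 0, 2.87, 0.25, -0.09, 0, 0, 0, 2.87, 0.25, -0.09, 0, 0, 0, 2.87])

```text
t: 4.25
eef_pos: [0.4733, 0.1359, 0.2753]
tcp_rot: [3.14, 0.006, 2.26]
ft_force: [3.7, -4.7, 0.5]
width: 0.0002
```

```bash
python3 st.py
```

```text
t 4.25 phi_tool 0.7674857967315196 r 0.048180926658639475 tt -0.0238744841751769 z 0.27533864894384597 F_T -5.9613921122398565 F_L 0.14894066670200792 Fz 0.5319675545150284
```

Request:
move_arm(series=[0.25, -0.09, 0, 0, 0, 2.87, 0.25, -0.09, 0, 0, 0, 2.87])

```text
t: 4.45
eef_pos: [0.4685, 0.1383, 0.2752]
tcp_rot: [3.14, 0.005, 2.159]
ft_force: [4.3, -4.7, -0.1]
width: 0.0
```

```bash
python3 st.py
```

```text
t 4.45 phi_tool 0.8679980149676529 r 0.04826048596888834 tt -0.023945359582418894 z 0.27522737409458814 F_T -6.254565699254229 F_L -0.9596081817953119 Fz -0.14792410353354613
```

Request:
move_arm(series=[0.25, -0.09, 0, 0, 0, 2.87, 0.25, -0.09, 0, 0, 0, 2.87])

```text
t: 4.65
eef_pos: [0.4639, 0.1412, 0.2751]
tcp_rot: [3.141, 0.005, 2.059]
ft_force: [2.5, -5.7, -0.0]
width: 0.0005
```

```bash
python3 st.py
```

```text
t 4.65 phi_tool 0.9683230205014821 r 0.048316978637380506 tt -0.023976393003364686 z 0.2751460343927224 F_T -6.189841168415604 F_L 0.4394454692157593 Fz -0.0072490181304663
```

Request:
move_arm(series=[0.25, -0.09, 0, 0, 0, 2.87, 0.25, -0.09, 0, 0, 0, 2.87])

```text
t: 4.85
eef_pos: [0.4596, 0.1445, 0.2751]
tcp_rot: [-3.141, 0.005, 1.958]
ft_force: [1.7, -5.9, 0.8]
width: -0.0001
```

```bash
python3 st.py
```

```text
t 4.85 phi_tool 1.068650574240468 r 0.04838377026796144 tt -0.023966886462236946 z 0.2750543132296902 F_T -6.103076919700686 F_L 0.6962614016612299 Fz 0.7880217407935488
```

Request:
move_arm(series=[0.25, -0.09, 0, 0, 0, 2.87, 0.25, -0.09, 0, 0, 0, 2.87])

```text
t: 5.05
eef_pos: [0.4556, 0.1483, 0.275]
tcp_rot: [-3.14, 0.005, 1.858]
ft_force: [0.3, -6.6, 1.3]
width: 0.0
```

```bash
python3 st.py
```

```text
t 5.05 phi_tool 1.1688994231230976 r 0.048485752639484375 tt -0.02391768820645754 z 0.2749647183391667 F_T -6.406031302976564 F_L 1.6036617868462475 Fz 1.3437201664380363
```

Request:
move_arm(series=[0.25, -0.09, 0, 0, 0, 2.87, 0.25, -0.09, 0, 0, 0, 2.87])

```text
t: 5.25
eef_pos: [0.452, 0.1525, 0.2749]
tcp_rot: [-3.139, 0.006, 1.758]
ft_force: [-1.8, -7.4, 2.0]
width: 0.0002
```

```bash
python3 st.py
```

```text
t 5.25 phi_tool 1.269002866118548 r 0.04859015044086815 tt -0.02382144506593643 z 0.2748658762527376 F_T -6.895984815932692 F_L 3.0972253845452435 Fz 1.9903228047934445
```

Request:
move_arm(series=[0.25, -0.09, 0, 0, 0, 2.87, 0.25, -0.09, 0, 0, 0, 2.87])

```text
t: 5.45
eef_pos: [0.4488, 0.1572, 0.2748]
tcp_rot: [-3.138, 0.006, 1.658]
ft_force: [-2.7, -7.4, 2.7]
width: -0.0
```

```bash
python3 st.py
```

```text
t 5.45 phi_tool 1.3690123568838297 r 0.048778579615661934 tt -0.023624802742362047 z 0.27475882962068987 F_T -7.13906348597131 F_L 3.3384555848269213 Fz 2.721091339538864
```

Request:
move_arm(series=[0.25, -0.09, 0, 0, 0, 2.87, 0.25, -0.09, 0, 0, 0, 2.87])

```text
t: 5.65
eef_pos: [0.4464, 0.1623, 0.2747]
tcp_rot: [-3.138, 0.006, 1.558]
ft_force: [-2.3, -7.7, 3.1]
width: 0.0001
```

```bash
python3 st.py; python3 - <<'E'
from h import *
import cv2
im=ctrl.capture("top")[160:300,120:260,::-1];im2=ctrl.capture("side")[80:220,200:340,::-1]
cv2.imwrite("pics/t3.png",cv2.resize(np.hstack([im,im2]),None,fx=2.85,fy=2.85,interpolation=3))
print(ctrl.get_obs()["ft_force"])
E
```

```text
t 5.65 phi_tool 1.468988089449724 r 0.04864357918933532 tt -0.023323112610854256 z 0.2746522147432005 F_T -7.700965860979322 F_L 2.166248603953998 Fz 3.146008977894191
[-2.984  -5.054   2.8406]
```

View pics/t3.png

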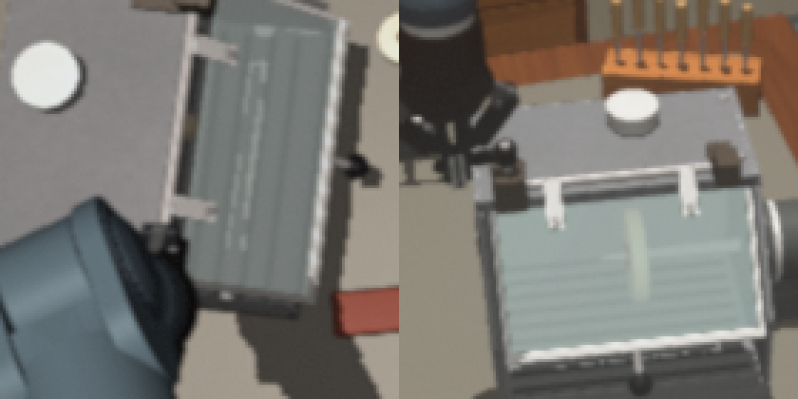

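```bash
cat >> st.py <<'E'
print("M",o["moment"],"delta", -(o["moment"][2]-.011*(o["ft_force"]@L))/(o["ft_force"]@T))
E
python3 st.py
```

```text
t 5.75 phi_tool 1.4668506631816505 r 0.048865753561241516 tt -0.022539009178071914 z 0.2746479770269469 F_T -5.0838885804019 F_L 2.9328080716513862 Fz 2.840581052764129
M [-1.1393  0.5689  0.0836] delta 0.010103400796956227
```

Request:
move_arm(series=[0.25, -0.09, 0, 0, 0, 2.87, 0.25, -0.09, 0, 0, 0, 2.87])

```text
t: 5.95
eef_pos: [0.4443, 0.1675, 0.2745]
tcp_rot: [-3.138, 0.006, 1.458]
ft_force: [-5.2, -6.1, 3.2]
width: 0.0002
```

```bash
python3 st.py
```

```text
t 5.95 phi_tool 1.5690432366881977 r 0.0487002279984693 tt -0.023144291385753604 z 0.2745383105872187 F_T -6.679865233812097 F_L 4.527008035284506 Fz 3.209630366017272
M [-1.3672  0.794   0.0096] delta -0.006011675407668489
```

```bash
cat >> st.py <<'E'
f=-o["ft_force"];print("EQ50", ((p-PV)@L*(f@T)+.0065*(f@L))/.05, "M-free")
E

```

Request:
move_arm(series=[0.25, -0.09, 0, 0, 0, 2.87, 0.25, -0.09, 0, 0, 0, 2.87])

```text
t: 6.15
eef_pos: [0.4428, 0.173, 0.2744]
tcp_rot: [-3.138, 0.007, 1.358]
ft_force: [-4.6, -5.8, 4.1]
width: -0.0002
```

```bash
python3 st.py
```

```text
t 6.15 phi_tool 1.6688046450348355 r 0.04877229408865214 tt -0.02279558560925394 z 0.2744445056603089 F_T -6.663840398620847 F_L 3.3125968459702197 Fz 4.087196773994803
M [-1.2603  0.8794  0.0467] delta 0.0015404960498305456
EQ50 6.069578083651408 M-free
```

Request:
move_arm(series=[0.25, -0.09, 0, 0, 0, 2.87, 0.25, -0.09, 0, 0, 0, 2.87])

```text
t: 6.35
eef_pos: [0.4419, 0.1786, 0.2744]
tcp_rot: [-3.138, 0.007, 1.258]
ft_force: [-4.4, -6.0, 3.9]
width: -0.0001
```

```bash
python3 st.py
```

```text
t 6.35 phi_tool 1.7686338910651354 r 0.04883237308002751 tt -0.022464780314489254 z 0.2743999482907195 F_T -7.049789788783059 F_L 2.363157261454048 Fz 3.9120870128886858
M [-1.1447  0.9785  0.0913] delta 0.009260624225702894
EQ50 6.577948858043426 M-free
```

Request:
move_arm(series=[0.25, -0.09, 0, 0, 0, 2.87, 0.25, -0.09, 0, 0, 0, 2.87])

```text
t: 6.55
eef_pos: [0.4416, 0.1842, 0.2743]
tcp_rot: [-3.138, 0.007, 1.158]
ft_force: [-4.6, -4.9, 3.9]
width: 0.0002
```

```bash
python3 st.py
```

```text
t 6.55 phi_tool 1.8686157374322097 r 0.04886341138700428 tt -0.022269429526164845 z 0.27430225741750386 F_T -6.3371678251589225 F_L 2.2608950789371685 Fz 3.8778892154214253
M [-1.0718  1.0819  0.0524] delta 0.004344735232402557
EQ50 5.89919640912272 M-free
```

Request:
move_arm(series=[0.25, -0.09, 0, 0, 0, 2.87, 0.25, -0.09, 0, 0, 0, 2.87])

```text
t: 6.75
eef_pos: [0.4417, 0.1898, 0.2743]
tcp_rot: [-3.138, 0.008, 1.059]
ft_force: [-5.6, -4.7, 4.1]
width: 0.0001
```

```bash
python3 st.py
```

```text
t 6.75 phi_tool 1.968361555432721 r 0.049077653620557556 tt -0.022052343442829 z 0.2743085447805275 F_T -6.83862373153922 F_L 2.62098801134201 Fz 4.057094589583725
M [-1.0195  1.2233  0.0643] delta 0.005184074989057231
EQ50 6.371743693281672 M-free
```

Request:
move_arm(series=[0.25, -0.09, 0, 0, 0, 2.87, 0.25, -0.09, 0, 0, 0, 2.87])

```text
t: 6.95
eef_pos: [0.4424, 0.1954, 0.2743]
tcp_rot: [-3.138, 0.008, 0.959]
ft_force: [-5.6, -4.8, 5.2]
width: -0.0
```

```bash
python3 st.py; python3 - <<'E'
from h import *
import cv2
im=ctrl.capture("top")[160:300,120:260,::-1];im2=ctrl.capture("side")[80:220,180:320,::-1]
cv2.imwrite("pics/t4.png",cv2.resize(np.hstack([im,im2]),None,fx=2.85,fy=2.85,interpolation=3))
print(ctrl.get_obs()["ft_force"])
E
```

```text
t 6.95 phi_tool 2.0682804653363718 r 0.04924146587990104 tt -0.02187835827863883 z 0.2743207588345546 F_T -7.097533991860098 F_L 1.8160526443523748 Fz 5.211226485826069
M [-0.896   1.2682  0.0852] delta 0.00919072716508644
EQ50 6.753772714066528 M-free
[-5.0988 -3.3192  3.6044]
```

View pics/t4.png

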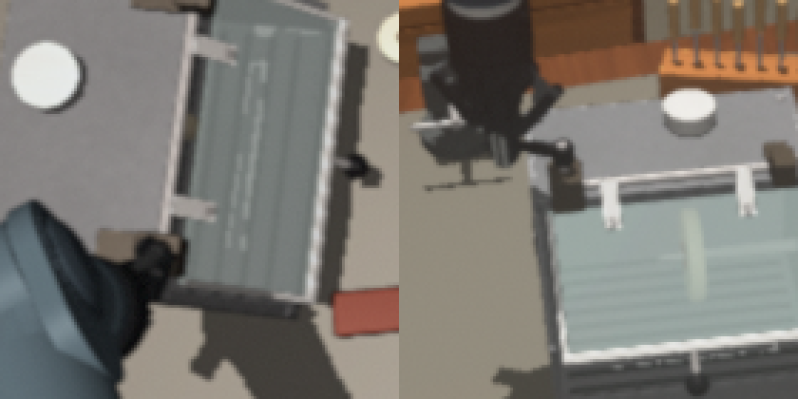

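```bash
python3 - <<'E'
from h import *
f=lambda x,y:(180+(x-399)/2.85,80+y/2.85)
a=plane("side",*f(562,150),.288);
for q in((535,146),(522,143)):
    b=plane("side",*f(*q),.285);d=b-PV;print(a,b,np.hypot(*d[:2]),np.arctan2(d@YH,-d@XH), np.arctan2((b-a)@YH,-(b-a)@XH))
E
```

```text
[0.4944 0.1819 0.288 ] [0.4716 0.1986 0.285 ] 0.027365201511451772 1.9781502026574906 2.0880136082470804
[0.4944 0.1819 0.288 ] [0.4606 0.2064 0.285 ] 0.040816299215367134 2.0092985348913164 2.083010955071817
```

Request:
move_arm(series=[0.25, -0.09, -0.02, 0, 0, 2.87, 0.25, -0.09, -0.02, 0, 0, 2.87])

```text
t: 7.25
eef_pos: [0.4436, 0.2005, 0.2745]
tcp_rot: [-3.138, 0.009, 0.859]
ft_force: [-6.6, -5.0, 3.2]
width: -0.0
```

```bash
python3 st.py
```

```text
t 7.25 phi_tool 2.168202063999404 r 0.04932061975066237 tt -0.022028782273144476 z 0.2744635812141498 F_T -8.079848205768487 F_L 1.7076404634982185 Fz 3.24438906467808
M [-0.8799  1.3471  0.0342] delta 0.0019130806845670532
EQ50 7.7480691597408144 M-free
```

Request:
move_arm(series=[0.25, -0.09, 0, 0, 0, 2.87, 0.25, -0.09, 0, 0, 0, 2.87])

```text
t: 7.45
eef_pos: [0.4454, 0.2057, 0.2744]
tcp_rot: [-3.139, 0.009, 0.759]
ft_force: [-7.2, -3.4, 4.4]
width: -0.0003
```

```bash
python3 st.py
```

```text
t 7.45 phi_tool 2.268082362945079 r 0.04943490946931078 tt -0.021938645944871344 z 0.2744354609873416 F_T -7.5604172452345075 F_L 2.445545673933566 Fz 4.363717244496462
M [-0.8023  1.4681  0.0231] delta -0.0004975719521783344
EQ50 7.157049903756314 M-free
```

Request:
move_arm(series=[0.25, -0.09, 0, 0, 0, 2.87, 0.25, -0.09, 0, 0, 0, 2.87])

```text
t: 7.65
eef_pos: [0.4477, 0.2108, 0.2745]
tcp_rot: [-3.139, 0.01, 0.659]
ft_force: [-6.2, -3.4, 3.9]
width: 0.0
```

```bash
python3 st.py
```

```text
t 7.65 phi_tool 2.3679839962119233 r 0.04956607100569397 tt -0.021820768673580654 z 0.27448688528157916 F_T -6.966056091697163 F_L 1.068605688024515 Fz 3.936417711385241
M [-0.7113  1.4434  0.0767] delta 0.009320051180936666
EQ50 6.766681877970984 M-free
```

Request:
move_arm(series=[0.25, -0.09, 0, 0, 0, 2.87, 0.25, -0.09, 0, 0, 0, 2.87])

```text
t: 7.85
eef_pos: [0.4504, 0.2155, 0.2744]
tcp_rot: [-3.14, 0.01, 0.559]
ft_force: [-6.7, -2.5, 3.3]
width: 0.0
```

```bash
python3 st.py
```

```text
t 7.85 phi_tool 2.4678493201148366 r 0.04971443810376848 tt -0.021842371293267108 z 0.27444667932565425 F_T -7.029195314675269 F_L 1.4658518668665037 Fz 3.3064037204771823
M [-0.6874  1.4601  0.0378] delta 0.0030857171783288608
EQ50 6.798489165121815 M-free
```

Request:
move_arm(series=[0.25, -0.09, 0, 0, 0, 2.87, 0.25, -0.09, 0, 0, 0, 2.87])

```text
t: 8.05
eef_pos: [0.4536, 0.2199, 0.2745]
tcp_rot: [-3.14, 0.01, 0.459]
ft_force: [-6.5, -2.2, 3.4]
width: -0.0001
```

```bash
python3 st.py; python3 - <<'E'
from h import *
p,R,o=cur();print(o["q"])
# retreat 3cm along -tool x, up to .34, then to above ball tilted
BALL=np.array([.5854,.043,.0885])
a=p+R.apply([-.03,0,0]);a[2]=.33
plan(p,R,a,R,2)
t=np.radians(20)
Rt=down(1.4567,t);zt=Rt.apply([0,0,1]);print("toolz",zt, "xh comp",zt@XH)
g=BALL+.019*zt; pre=g-.07*zt; hi=pre-.0*XH; hi=hi.copy(); hi[2]=.33
plan(a,R,hi,Rt,10); print(a,hi,pre,g)
E
```

```text
t 8.05 phi_tool 2.5676781983545047 r 0.049811603789562696 tt -0.021833599522630247 z 0.2744673064215209 F_T -6.786701439163208 F_L 0.9181645497534933 Fz 3.380229661837462
M [-0.5889  1.5837  0.0055] delta -0.0006714872609247111
EQ50 6.641768271045099 M-free
[-0.8964  0.0663  0.3827  1.9008 -0.0287  1.1894 -1.6151]
2 x [-1.53, -0.0, -2.76, 0.0, 0.0, 0.0]
toolz [ 0.0389  0.3398 -0.9397] xh comp 0.3420188928318625
10 x [-0.47, 2.45, -0.15, 0.96, 1.88, -5.66]
[0.4267 0.2066 0.33  ] [0.5834 0.0257 0.33  ] [0.5834 0.0257 0.1364] [0.5861 0.0495 0.0706]
```

Request:
move_arm(series=[-1.5, 0, 0, 0, 0, 0, -1, 0, -3, 0, 0, 0, -0.5, 0, -2.8, 0, 0, 0])

```text
t: 8.35
eef_pos: [0.4294, 0.2069, 0.3331]
tcp_rot: [3.141, 0.003, 0.461]
ft_force: [0.2, 1.0, -0.2]
width: -0.0001
```

```bash
cat > pl.py <<'E'
from h import *
import sys
BALL=np.array([.5854,.043,.0885]);t=np.radians(20)
Rt=down(1.4567,t);zt=Rt.apply([0,0,1])
g=BALL+.019*zt; pre=g-.08*zt; hi=pre.copy(); hi[2]=.33
if __name__=="__main__":
    p,R,o=cur();print(o["ft_force"],o["t"],p)
    plan(p,R,hi,Rt,int(sys.argv[1])); plan(hi,Rt,pre,Rt,5);plan(p,R,pre,Rt,int(sys.argv[1]));plan(p,R,g,Rt,int(sys.argv[1]))
E
python3 pl.py 9
```

```text
[ 0.2096  0.9939 -0.2035] 8.35 [0.4294 0.2069 0.3331]
9 x [-0.57, 2.72, -0.13, 1.1, 2.05, -6.28]
5 x [-1.26, -0.0, 3.46, 0.0, 0.0, 0.0]
9 x [-0.88, 2.84, 1.9, 1.1, 2.05, -6.28]
9 x [-0.74, 2.73, 2.77, 1.1, 2.05, -6.28]
```

Request:
move_arm(series=[-0.57, 2.72, -0.13, 1.1, 2.05, -6.3, -0.57, 2.72, -0.13, 1.1, 2.05, -6.3, -0.57, 2.72, -0.13, 1.1, 2.05, -6.3, -0.57, 2.72, -0.13, 1.1, 2.05, -6.3, -0.57, 2.72, -0.13, 1.1, 2.05, -6.3, -0.57, 2.72, -0.13, 1.1, 2.05, -6.3, -0.57, 2.72, -0.13, 1.1, 2.05, -6.3, -0.57, 2.72, -0.13, 1.1, 2.05, -6.3, -0.57, 2.72, -0.13, 1.1, 2.05, -6.3], claw=-0.2)

```text
t: 9.25
eef_pos: [0.5809, 0.0248, 0.3306]
tcp_rot: [3.141, -0.347, 1.447]
ft_force: [-0.5, -0.2, 0.4]
width: 0.0516
```

```bash
python3 pl.py 5
```

```text
[-0.5283 -0.2193  0.4159] 9.25 [0.5809 0.0248 0.3306]
5 x [-0.05, 0.05, -0.0, 0.04, 0.02, -0.11]
5 x [-1.26, -0.0, 3.46, 0.0, 0.0, 0.0]
5 x [-1.3, 0.05, 3.46, 0.04, 0.02, -0.11]
5 x [-1.3, 0.05, 5.06, 0.04, 0.02, -0.11]
```

Request:
move_arm(series=[-1.3, 0.05, 3.5, 0, 0, -0.1, -1.3, 0.05, 3.5, 0, 0, -0.1, -1.3, 0.05, 3.5, 0, 0, -0.1, -1.3, 0.05, 3.5, 0, 0, -0.1, -1.3, 0.05, 3.5, 0, 0, -0.1, 0, 0, 0, 0, 0, 0])

```text
t: 9.85
eef_pos: [0.5776, 0.0241, 0.1378]
tcp_rot: [-3.13, -0.343, 1.447]
ft_force: [-1.1, 1.1, -0.4]
width: 0.0512
```

```bash
python3 pl.py 3; python3 - <<'E'
from h import *
import cv2
im=ctrl.capture("top")[120:280,140:300,::-1];im2=ctrl.capture("side")[110:270,200:360,::-1]
cv2.imwrite("pics/t5.png",cv2.resize(np.hstack([im,im2]),None,fx=2.5,fy=2.5,interpolation=3))
E
```

```text
[-1.0867  1.1059 -0.3813] 9.85 [0.5776 0.0241 0.1378]
3 x [2.13, 0.14, -6.04, -0.16, 0.12, -0.17]
5 x [-1.26, -0.0, 3.46, 0.0, 0.0, 0.0]
3 x [0.06, 0.19, -0.27, -0.16, 0.12, -0.17]
3 x [0.07, 0.2, 2.4, -0.16, 0.12, -0.17]
```

View pics/t5.png

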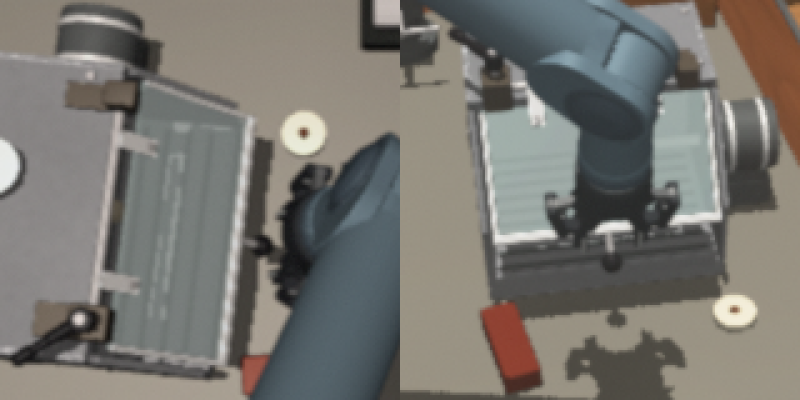

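The fingers straddle the ball in both views, and the lever points back-left with its tip at top px (147,264). I'll go down and pinch.

Request:
move_arm(series=[0.07, 0.2, 2.4, -0.1, 0.1, -0.2, 0.07, 0.2, 2.4, -0.1, 0.1, -0.2, 0.07, 0.2, 2.4, -0.1, 0.1, -0.2, 0, 0, 0, 0, 0, 0])

```text
t: 10.35
eef_pos: [0.5917, 0.051, 0.0764]
tcp_rot: [3.133, -0.351, 1.465]
ft_force: [-0.6, 0.4, -0.3]
width: 0.0517
```

Request:
move_arm(series=[0, 0, 0, 0, 0, 0, 0, 0, 0, 0, 0, 0, 0, 0, 0, 0, 0, 0], claw=1)

```text
t: 10.65
eef_pos: [0.5866, 0.0492, 0.0784]
tcp_rot: [-3.14, -0.355, 1.462]
ft_force: [-12.7, 0.4, 11.1]
width: 0.0208
```

```bash
python3 pl.py 1;python3 - <<'E'
from h import *
b=plane("top",147.2,264,.285);d=b-PV;print(b,np.hypot(*d[:2]),np.arctan2(d@YH,-d@XH))
E
```

```text
[-12.6882   0.3831  11.1358] 10.65 [0.5866 0.0492 0.0784]
1 x [6.2, -0.1, -24.54, -0.18, -0.33, 0.27]
5 x [-1.26, -0.0, 3.46, 0.0, 0.0, 0.0]
1 x [-0.2, -0.08, -7.27, -0.18, -0.33, 0.27]
1 x [-0.25, -0.05, 0.73, -0.18, -0.33, 0.27]
[0.4601 0.2383 0.285 ] 0.06390042722289871 2.4442720313378605
```

Request:
move_arm(series=[0, -0.4, 0, 0, 0, 0, 0, 0, 0, 0, 0, 0, 0, 0, 0.4, 0, 0, 0, 0, 0, 0, 0, 0, 0], claw=-0.2)

```text
t: 11.05
eef_pos: [0.5887, 0.0504, 0.0727]
tcp_rot: [3.13, -0.35, 1.462]
ft_force: [-0.6, 0.9, -0.5]
width: 0.0516
```

```bash
python3 pl.py 1
```

```text
[-0.6433  0.9009 -0.528 ] 11.05 [0.5887 0.0504 0.0727]
1 x [6.12, 0.02, -25.15, 0.55, -0.04, 0.3]
5 x [-1.26, -0.0, 3.46, 0.0, 0.0, 0.0]
1 x [-0.18, -0.17, -7.85, 0.55, -0.04, 0.3]
1 x [-0.19, -0.25, 0.15, 0.55, -0.04, 0.3]
```

Request:
move_arm(series=[-0.2, -0.3, 0.2, 0.5, 0, 0.3, 0, 0, 0, 0, 0, 0])

```text
t: 11.25
eef_pos: [0.5845, 0.0492, 0.0692]
tcp_rot: [-3.14, -0.349, 1.455]
ft_force: [-0.2, 0.3, 0.5]
width: 0.0514
```

Request:
move_arm(series=[0, 0, 0, 0, 0, 0, 0, 0, 0, 0, 0, 0, 0, 0, 0, 0, 0, 0], claw=1)

```text
t: 11.55
eef_pos: [0.5861, 0.049, 0.07]
tcp_rot: [3.14, -0.349, 1.456]
ft_force: [2.7, -1.6, -1.3]
width: 0.0207
```

```bash
cat > lift.py <<'E'
from h import *
from pl import BALL
import sys
H=BALL+.202*(np.cos(np.radians(50))*XH+np.sin(np.radians(50))*np.array([0,0,1]))
def ballat(q): 
    a=np.radians(50)-q; return H-.202*(np.cos(a)*XH+np.sin(a)*np.array([0,0,1]))
if __name__=="__main__":
    p,R,o=cur();zt=R.apply([0,0,1]);b=p-.019*zt
    d=b-H;ra=np.hypot(d@XH,d[2]);q=np.radians(50)-np.arctan2(-d[2],-d@XH)
    print("t",o["t"],"ball est",b,"r",ra,"q",q,"F",o["ft_force"],o["width"])
    q1=float(sys.argv[1]);n=int(sys.argv[2]);Rr=Ro.from_rotvec([0,0,0]); row=[];off=b-ballat(q)
    prev=b
    for k in range(1,n+1):
        x=ballat(q+(q1-q)*k/n)+off;row+=[*(R.inv().apply(x-prev)*100).round(2),0,0,0];prev=x
    print(row)
E
python3 lift.py .93 10
```

```text
t 11.55 ball est [0.5854 0.0426 0.0879] r 0.20275442404108476 q -0.0004778665333271537 F [ 2.7046 -1.5701 -1.289 ] 0.020731917581268636
[np.float64(-0.86), np.float64(0.0), np.float64(-1.67), 0, 0, 0, np.float64(-0.71), np.float64(0.0), np.float64(-1.74), 0, 0, 0, np.float64(-0.54), np.float64(0.0), np.float64(-1.8), 0, 0, 0, np.float64(-0.37), np.float64(0.0), np.float64(-1.84), 0, 0, 0, np.float64(-0.2), np.float64(0.0), np.float64(-1.87), 0, 0, 0, np.float64(-0.02), np.float64(0.0), np.float64(-1.88), 0, 0, 0, np.float64(0.15), np.float64(0.0), np.float64(-1.87), 0, 0, 0, np.float64(0.32), np.float64(0.0), np.float64(-1.85), 0, 0, 0, np.float64(0.5), np.float64(0.0), np.float64(-1.81), 0, 0, 0, np.float64(0.66), np.float64(0.0), np.float64(-1.76), 0, 0, 0]
```

Request:
move_arm(series=[-0.86, 0, -1.67, 0, 0, 0, -0.71, 0, -1.74, 0, 0, 0, -0.54, 0, -1.8, 0, 0, 0, -0.37, 0, -1.84, 0, 0, 0, -0.2, 0, -1.87, 0, 0, 0, -0.02, 0, -1.88, 0, 0, 0, 0.15, 0, -1.87, 0, 0, 0, 0.32, 0, -1.85, 0, 0, 0, 0.5, 0, -1.81, 0, 0, 0, 0.66, 0, -1.6, 0, 0, 0])

```text
t: 12.55
eef_pos: [0.5785, -0.0184, 0.2367]
tcp_rot: [3.139, -0.355, 1.458]
ft_force: [7.5, 5.8, -2.8]
width: 0.0207
```

Request:
move_arm(series=[0, 0, 0, 0, 0, 0, 0, 0, 0, 0, 0, 0, 0, 0, 0, 0, 0, 0])

```text
t: 12.85
eef_pos: [0.5786, -0.0172, 0.2364]
tcp_rot: [3.137, -0.355, 1.464]
ft_force: [4.7, 6.8, -0.4]
width: 0.0205
```

```bash
python3 lift.py .9 1
```

```text
t 12.85 ball est [ 0.5778 -0.0237  0.2542] r 0.1972966529341333 q 0.9283098488755059 F [ 4.72    6.7572 -0.3975] 0.020464767340285586
[np.float64(-0.22), np.float64(-0.0), np.float64(0.53), 0, 0, 0]
```

Request:
move_arm(series=[-0.47, 0, -0.1, 0, 0, 0, 0, 0, 0, 0, 0, 0])

```text
t: 13.05
eef_pos: [0.5786, -0.0172, 0.236]
tcp_rot: [3.138, -0.362, 1.467]
ft_force: [6.3, 10.6, -1.6]
width: 0.0201
```

Request:
move_arm(series=[0, 0, 0, 0, 0, 0, 0, 0, 0, 0, 0, 0, 0, 0, 0, 0, 0, 0], claw=-0.3)

```text
t: 13.35
eef_pos: [0.5751, -0.0276, 0.2338]
tcp_rot: [-3.139, -0.349, 1.454]
ft_force: [-0.7, -0.6, -0.1]
width: 0.0555
```

```bash
python3 - <<'E'
from h import *
import cv2
def c():
    im=ctrl.capture("top")[120:280,140:300,::-1];im2=ctrl.capture("side")[80:240,200:360,::-1];return np.hstack([im,im2])
cv2.imwrite("pics/t6.png",cv2.resize(c(),None,fx=2.5,fy=2.5,interpolation=3))
print(ctrl.get_obs()["ft_force"],ctrl.get_obs()["t"])
E
```

```text
[-0.7053 -0.3154 -0.2681] 13.45
```

View pics/t6.png

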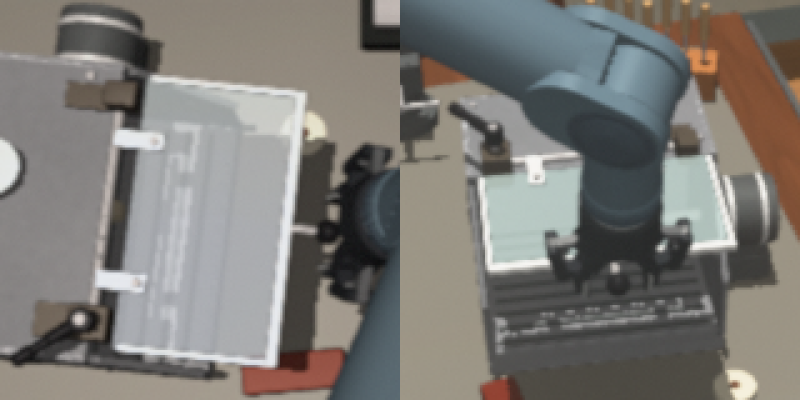

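```bash
cat > ball.py <<'E'
from h import *
from lift import H
import cv2,sys
def q_of(x):
    d=x-H;return np.hypot(d@XH,d[2]),np.radians(50)-np.arctan2(-d[2],-d@XH)
if __name__=="__main__":
    x=tri((287.2,192),(271.2,212.4));print(x,q_of(x))
    a=[]
    for k in range(int(sys.argv[2])):
        im=ctrl.capture("side")[80:240,200:360,::-1];a.append(im)
    im=ctrl.capture("top")[120:280,140:300,::-1]
    cv2.imwrite(f"pics/{sys.argv[1]}.png",cv2.resize(np.hstack([im,a[0],a[-1]]),None,fx=1.66,fy=1.66,interpolation=3))
    cv2.imwrite(f"pics/{sys.argv[1]}z.png",cv2.resize(np.hstack([im,a[-1]]),None,fx=2.5,fy=2.5,interpolation=3))
    print(ctrl.get_obs()["ft_force"],ctrl.get_obs()["t"], np.abs(a[0][100:140].astype(int)-a[-1][100:140]).mean())
E
python3 ball.py t7 5
```

```text
[ 0.5781 -0.0269  0.2417] (np.float64(0.20017715684378778), np.float64(0.8650914881976984))
[-0.7278 -0.3142 -0.0423] 13.75 1.19640625
```

View pics/t7z.png

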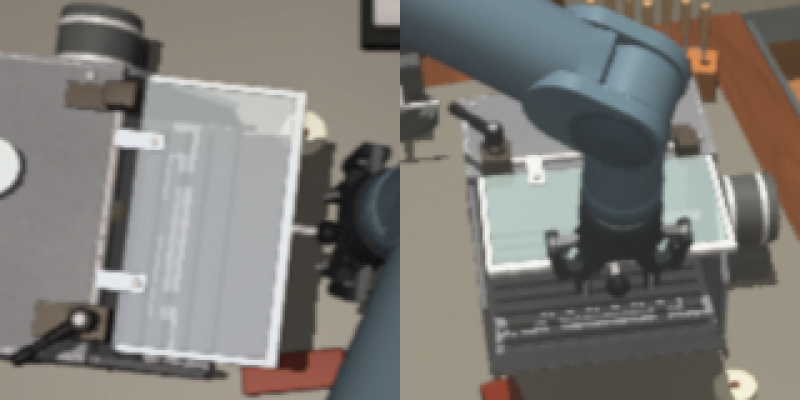

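After 0.3 s free, the ball is at q≈0.865 and the wrist reads near zero, so it appears to stay. I'll withdraw straight back along the tool and check for creep.

Request:
move_arm(series=[0, 0, -1.5, 0, 0, 0, 0, 0, -2, 0, 0, 0, 0, 0, -3, 0, 0, 0, 0, 0, -3, 0, 0, 0, 0, 0, -3, 0, 0, 0, 0, 0, 0, 0, 0, 0, 0, 0, 0, 0, 0, 0])

```text
t: 14.45
eef_pos: [0.5718, -0.0699, 0.3529]
tcp_rot: [3.14, -0.35, 1.456]
ft_force: [0.4, -0.2, -0.9]
width: 0.0555
```

```bash
python3 ball.py t8 2
```

```text
[ 0.5781 -0.0269  0.2417] (np.float64(0.20017715684378778), np.float64(0.8650914881976984))
[-0.2448 -0.0909 -0.3483] 14.6 0.6309375
```

View pics/t8z.png

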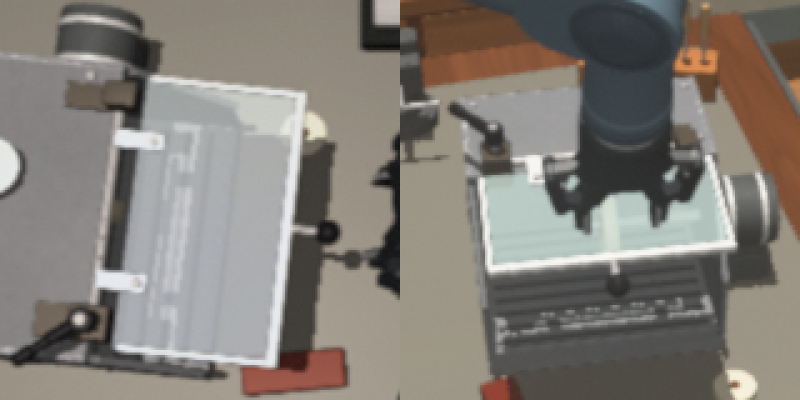

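The shield stays put, with the ball unmoved at top px (271,212) and the arm clear. I'll retreat a little further and wait to check for creep.

Request:
move_arm(series=[0, 0, -3, 0, 0, 0, 0, 0, -2, 0, 0, 0, 0, 0, 0, 0, 0, 0, 0, 0, 0, 0, 0, 0, 0, 0, 0, 0, 0, 0, 0, 0, 0, 0, 0, 0, 0, 0, 0, 0, 0, 0, 0, 0, 0, 0, 0, 0, 0, 0, 0, 0, 0, 0, 0, 0, 0, 0, 0, 0])

```text
t: 15.6
eef_pos: [0.5695, -0.0858, 0.3982]
tcp_rot: [-3.141, -0.35, 1.456]
ft_force: [-0.4, -0.0, 0.2]
width: 0.0556
```

Request:
move_arm(series=[0, 0, 0, 0, 0, 0, 0, 0, 0, 0, 0, 0, 0, 0, 0, 0, 0, 0, 0, 0, 0, 0, 0, 0, 0, 0, 0, 0, 0, 0, 0, 0, 0, 0, 0, 0, 0, 0, 0, 0, 0, 0, 0, 0, 0, 0, 0, 0, 0, 0, 0, 0, 0, 0, 0, 0, 0, 0, 0, 0])

```text
t: 16.6
eef_pos: [0.5695, -0.0858, 0.3982]
tcp_rot: [-3.141, -0.35, 1.456]
ft_force: [0.4, 0.2, 0.5]
width: 0.0557
```

Request:
move_arm(series=[0, 0, 0, 0, 0, 0, 0, 0, 0, 0, 0, 0, 0, 0, 0, 0, 0, 0, 0, 0, 0, 0, 0, 0, 0, 0, 0, 0, 0, 0, 0, 0, 0, 0, 0, 0, 0, 0, 0, 0, 0, 0, 0, 0, 0, 0, 0, 0, 0, 0, 0, 0, 0, 0, 0, 0, 0, 0, 0, 0])

```text
t: 17.6
eef_pos: [0.5695, -0.0858, 0.3982]
tcp_rot: [-3.141, -0.35, 1.456]
ft_force: [0.2, -0.2, -0.0]
width: 0.0556
```

```bash
cat > fin.py <<'E'
from h import *
from ball import q_of
import cv2,sys
t=ctrl.capture("top");s=ctrl.capture("side")
def blob(im,box):
    y0,y1,x0,x1=box;g=im[y0:y1,x0:x1].max(2);m=(g<45).astype(np.uint8)
    n,l,st,c=cv2.connectedComponentsWithStats(m);k=[(st[i,4],c[i]+[x0,y0]) for i in range(1,n)];return sorted(k,key=lambda a:-a[0])[:3]
print(blob(t,(200,225,262,282)),blob(s,(180,205,275,300)),ctrl.get_obs()["t"])
cv2.imwrite(f"pics/{sys.argv[1]}.png",np.hstack([t[100:300,100:480],s[70:270,180:560]])[:,:,::-1])
cv2.imwrite(f"pics/{sys.argv[1]}z.png",cv2.resize(np.hstack([t[120:280,140:300],s[80:240,200:360]])[:,:,::-1],None,fx=2.5,fy=2.5,interpolation=3))
E
python3 fin.py t9
```

```text
[(np.int32(53), array([270.3962, 212.6038]))] [] 17.7
```

View pics/t9z.png

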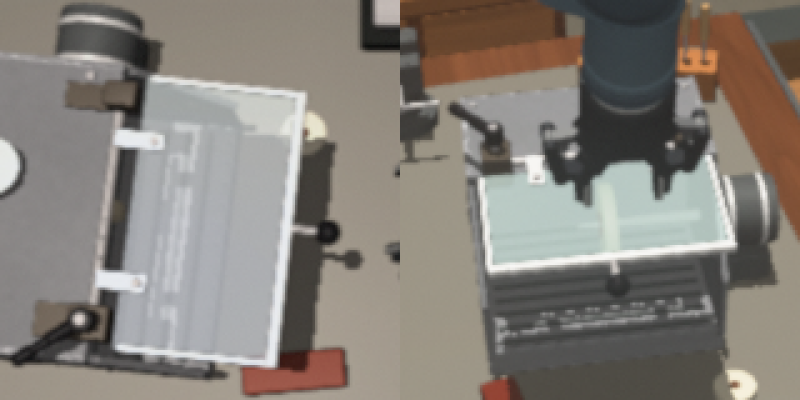

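```bash
python3 fin.py t10; python3 - <<'E'
from h import *
from ball import q_of
import cv2
for n in("t8z","t9z","t10z"):
    im=cv2.imread(f"pics/{n}.png");c=[]
    for x0,y0 in((305,205),(595,265)):
        g=im[y0:y0+45,x0:x0+45].max(2);m=(g<60).astype(np.uint8)
        k,l,s,ce=cv2.connectedComponentsWithStats(m);i=1+s[1:,4].argmax();c.append(ce[i]+[x0,y0])
    t=(140+c[0][0]/2.5,120+c[0][1]/2.5);s=(200+(c[1][0]-400)/2.5,80+c[1][1]/2.5)
    x=tri(s,t);print(n,t,s,x,q_of(x))
E
```

```text
[(np.int32(55), array([270.3818, 212.5091]))] [] 17.8
t8z (np.float64(270.4962472406181), np.float64(212.86092715231788)) (np.float64(287.025988700565), np.float64(194.59661016949153)) [ 0.5782 -0.025   0.2312] (np.float64(0.1986334735382082), np.float64(0.8119722563616588))
t9z (np.float64(270.5238307349666), np.float64(212.90244988864143)) (np.float64(287.0759493670886), np.float64(194.83417721518987)) [ 0.5783 -0.0251  0.2304] (np.float64(0.19872166629040294), np.float64(0.8079586735300452))
t10z (np.float64(270.48565121412804), np.float64(212.87152317880793)) (np.float64(287.0830188679245), np.float64(194.80880503144652)) [ 0.5783 -0.025   0.2304] (np.float64(0.19862745825818448), np.float64(0.8079102859499797))
```

View pics/t10.png

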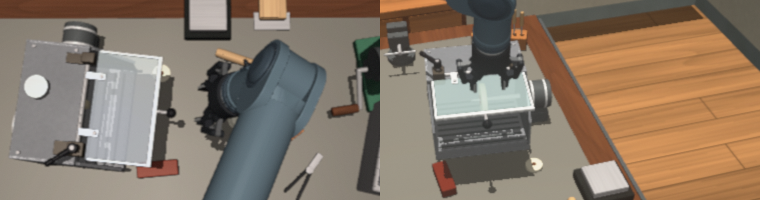

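```bash
python3 - <<'E'
from plant import ctrl
print(ctrl.close_job(), ctrl.get_obs()["t"])
E
```

```text
the job is handed in; nothing more can be done
the job is handed in; nothing more can be done
```

The shield now stands about level by itself, and I handed the job in at about t = 17.8 s. No verdict was reported.

- **Tightening:** I swung the lever about 2.4 rad clockwise with shut fingers. The push force was about 6 N at 50 mm. It read between 6.6 and 7.7 N over the last 0.5 rad, then I stopped to try the shield.
- **Lifting:** I regripped the ball once, because the first pinch sat too high. I then lifted the shield to level and let go. It held on that first try, so I tightened no further.
- **Last checks:** Over more than 3 s with the robot well clear, the ball stayed in the same place. The shield joint measured about 0.81 rad and changed by only 0.004 rad, which is within the measuring noise. That is inside the 0.70–1.05 band, though about 3.5° below exact level. The wrist force was near zero. The things on the bench that I could see showed no movement.

**What disagreed or stayed unclear:**
- The force readings were noisy, about ±0.5 N, with sideways friction added. I could not pin down where the lever bit; my best guess is 1.7–1.9 rad on.
- The shield held at a measured push of about 6.6–6.8 N, a little under the 7.5–9 N you gave.
- The force on the hinge cam could not be measured directly. The push stayed well under the 10 N that counts as too much.
- While I held the ball at level, there was a sideways pull of up to about 11 N, from a few millimetres of error in my hinge position. It disappeared when I let go.
- The first angle estimate after letting go, 0.865 rad, came from a view partly hidden by the fingers. I trust the later, clear views of 0.81 rad more.

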